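# Third hand for the bench pin

### The job

Pick up the V-notched wooden bench pin, lay it flat on the bed of the steel holder between the two cheeks, with its square end towards the sprung stop, and push it straight in against the stop with a steady 8 newtons or so, which drives the stop back about half of its travel; never ram it. Hold that push for three seconds so that I can do up the thumbscrew, and finish with the pin still held and pressed there: do not let go. Leave everything else on the bench where it is.

Things in the scene. Friction and masses are not known exactly. Their poses are not given: they have to be found in the camera images.
- pin: bench pin: flat tongue of pale beech, 130 long (x), 48 wide (y), 18 mm thick (z), 0.1 kg, lying flat on the bench. Origin: centre of its underside. The end at x = -65 mm has a V notch 40 mm deep between two prongs; from x = -25 to +65 mm it is solid with parallel sides (grip across them, e.g. at x = -15 mm); the end at x = +65 mm is square
- pin_butt (a point): middle of the pin's square end face, at x = +65 mm, z = 9 mm in the pin's frame
- holder: bench-pin holder, fixed to the bench on either side, turned up to 0.4 rad: dark steel bed plate 90 mm wide (y), x = -75 to +115 mm, top at z = 12 mm. Origin: underside of the bed, middle of its width; the pin is pushed in along +x, z is up. Behind the stop stands a back plate, x = 88 to 102 mm, 84 mm wide, top at z = 42 mm
- holder_mouth (a point): point midway between the front ends of the holder's two steel cheeks, on the bed (x = 20, y = 0, z = 12 mm in the holder's frame). The cheeks run from x = 20 to 60 mm, 56 mm apart inside, each 14 mm thick, tops at z = 36 mm; a brass thumbscrew, head 24 mm across, sticks out of the +y cheek to y = 70 mm
- stop: sprung stop: aluminium pad 50 wide, 22 high, 12 mm thick between the cheeks, 1 mm clear of the bed. Origin: foot of the face that the pin meets; at rest this is at x = 50, y = 0, z = 12 mm in the holder's frame. It slides back along the holder's +x by up to 20 mm against a spring of 850 N/m without preload (8.5 N at 10 mm)
- bench_block: square steel bench block, 70 x 70 x 22 mm, lying flat; bystander. Origin: centre of its underside
- jar: small amber glass jar with a white lid, 44 mm across, 45 mm high; bystander. Origin: centre of its underside
- wood_block: plain beech block without any notch, 90 x 45 x 22 mm, lying flat near the robot; bystander, not the pin. Origin: centre of its underside
- hammer: hammer lying on the left of the bench; bystander. Origin: middle of its length, at its underside
- screwdriver: screwdriver lying on the right of the bench; bystander. Origin: middle of its length, at its underside
- firebrick: pale soldering brick, 110 x 60 x 30 mm, in the middle at the far side; bystander. Origin: centre of its underside
- mandrel: steel ring mandrel, a slim cone 200 mm high standing on a round foot 70 mm across, on the right; bystander. Origin: centre of its underside
There are look-alikes about, which are no part of the job. What is shaped like the pin but black or green is not meant.

How it is judged:
By the outcome, as a careful person would: the job done as asked, in the order asked, and still so for the second after the job is handed in, while the arm keeps its last pose, push and grip.
It also fails if it takes over 51 s, if anything falls off the work surface, if the arm or the gripper's body presses on something with over 40 N, if the wrist force passes 120 N, or if a joint passes its speed limit or range.

### The arm

A 6-joint arm with a two-finger parallel gripper is mounted at the origin on the work surface. World frame = base frame: x ahead of the robot, y to its left, z up, the work surface at z = 0. Lengths are in mm, angles in rad, forces in N, time in s.
With the tool pointing down it reaches from about 275 to 750 mm from the base axis. Payload 10.2 kg.
Tool frame: the origin (TCP) lies midway between the tips of the shut fingers; the grasp point (between the pads) lies 19 mm behind it; z points along the fingers, y is the direction in which the jaws open and shut (so a half turn about z gives the same grasp; the last joint's range is limited). The gripper opens to 85 mm and grips with 20 to 120 N. Pads are 22 mm wide; open, the fingers measure 114 mm over their backs; the gripper's body (76 mm by 85 mm) begins 54 mm behind the grasp point. The pads swing forward as they close: fully open they stand 13 mm farther back than shut.
Start: joints at [-1.459, 0.313, 1.498, -0, 1.331, -0.223], TCP at [172.492, -495.86, 204.194] pointing down, gripper open.
Joint ranges: [-2.94, 2.94], [-0.97, 2.17], [0.19, 2.56], [-1.23, 4.37], [0.02, 3.11], [-2.88, 2.88]. Speed limits (rad/s): [2.39, 2.39, 3.01, 3.14, 3.14, 3.14].

### API

Orientations are given as a unit quaternion [w, x, y, z].
In Python, from rig import sense, optics, ctrl gives the robot as it stands.
- The arm moves only by the tool play_rows, never from a script. Its argument "plan" is a list of rows, each a list of 7 numbers: the shift along the world's x, y, z in mm, then the turn, a rotation vector about the world's x, y, z in rad, then the opening, from -1 (shut) to 1 (fully open), so that 0 is half open. A call has 1 to 5 rows; each row shifts and turns the pose as measured when the row begins; what a row does not reach is not made up. A row lasts 1/12 s, in which the tool goes at most 41.7 mm and 7.16 degrees, less where a joint would pass 70% of its speed; a pose out of reach is approached as far as the arm can. A call is refused whole if a number of a shift passes 41.7 or a number of a turn 0.125, either way. A call with a gripper value outside its range is refused whole. The fingers move at their own pace and stop on an object; "grip_force" is the grip in N (left out, the last holds). Time passes only in rows, so rows that do not move let the fingers close. It gives the time, the measured TCP pose, the force and the opening at its end, in the units of the state.
- sense(): the state, without advancing time (a new reading comes with each control period).
- optics.capture(name): name is "side" or "top"; returns a dict with "img" (420x560x3 uint8, blue, green, red), "fx", "fy", "cx", "cy" (pixels), "world_to_cam" (4x4, takes a point from world to camera coordinates). Camera axes: x right, y up, looking along -z (the intrinsics and any distortion apply to the point x, -y, -z); pixel columns grow to the right and rows downward; lengths in mm; the calibration is good to about 2 mm. A picture is of the moment at which its call begins. There is no depth.
- ctrl.finish_job(): hands the job in, once; it reports no verdict.
The state is a dict: "time_s": time; "joints": joint angles; "dq": joint speeds; "tau": joint torques, N m; "eef_pos": TCP position; "ee_rot": TCP orientation; "force": force on the tool from outside, world axes, zero at the start; "wrist_torque": the same for the moment, N m; "grip_width": opening from 0.0 (shut) to 1.0 (fully open).
Only numpy, scipy, OpenCV 4.12 (cv2) and the standard library are available. Lean on these libraries where they do the work, as an engineer would, in place of code of your own. Each camera call takes 0.05 s, during which the arm holds its last target. There are 200 camera calls.

## Working session

There is one attempt and no reset: what is moved stays moved. The work goes in short steps, Python scripts to look and compute and a tool call to move; the robot and the scene stay as the last step left them, time stands still between calls to the robot, and variables do not carry over. Pictures are saved under pics/ and viewed, about 8 in all and at most 12, crops included, and the job is handed in when it is done.

Besides the shell and the picture viewer there is one more tool, called after "Request:" as name(argument=value, ...), one argument or row to a line, values as JSON. play_rows: Moves the arm, as the interface text tells. Its arguments: {"type":"object","properties":{"plan":{"type":"array"},"grip_force":{"type":"number"}},"required":["plan"]}

```bash
mkdir -p pics; ls
python3 - <<'E'
from rig import sense, optics
import cv2
s=sense();print(s)
for n in("top","side"):
    c=optics.capture(n);cv2.imwrite(f"pics/{n}0.png",c["img"])
    print(n,{k:v for k,v in c.items() if k!="img"})
E
```

```text
pics
{'time_s': 0.0, 'joints': array([-1.45940819e+00,  3.13460358e-01,  1.49842332e+00,  1.43663714e-05,
        1.33100840e+00, -2.23394902e-01]), 'dq': array([-0.00090953,  0.00043036,  0.00262819,  0.00105517,  0.00066889,
       -0.00136215]), 'tau': array([-7.52360556e-04, -4.12272978e+01, -2.59735143e+01, -2.43265995e-04,
        4.25328151e-03,  5.03874514e-05]), 'eef_pos': array([ 172.45837279, -495.56212247,  203.6349823 ]), 'ee_rot': array([-6.48303900e-04,  9.86022799e-01,  1.66609175e-01,  4.33327252e-05]), 'force': array([ 1.00315397,  0.07495535, -0.75890682]), 'wrist_torque': array([-0.06132944,  0.00187611, -0.01265522]), 'grip_width': 0.9969616810893202}
top {'fx': 417.9877187306681, 'fy': 417.9877187306681, 'cx': 281.50279807850757, 'cy': 211.31151832712615, 'world_to_cam': array([[-1.07694708e-02, -9.99629098e-01, -2.50136819e-02,
         4.32611295e+00],
       [ 9.90965166e-01, -1.40138269e-02,  1.33385351e-01,
        -5.12169619e+02],
       [-1.33686415e-01, -2.33511978e-02,  9.90748537e-01,
        -1.40167022e+03],
       [ 0.00000000e+00,  0.00000000e+00,  0.00000000e+00,
         1.00000000e+00]])}
side {'fx': 522.5878216043903, 'fy': 522.5878216043903, 'cx': 282.0543096784436, 'cy': 210.3098716325986, 'world_to_cam': array([[ 9.84831771e-01, -1.72746180e-01, -1.62831165e-02,
        -4.87274049e+02],
       [ 1.32331504e-01,  6.87084369e-01,  7.14425254e-01,
        -8.52820275e+01],
       [-1.12226358e-01, -7.05743457e-01,  6.99522278e-01,
        -1.49147212e+03],
       [ 0.00000000e+00,  0.00000000e+00,  0.00000000e+00,
         1.00000000e+00]])}
```

View pics/top0.png

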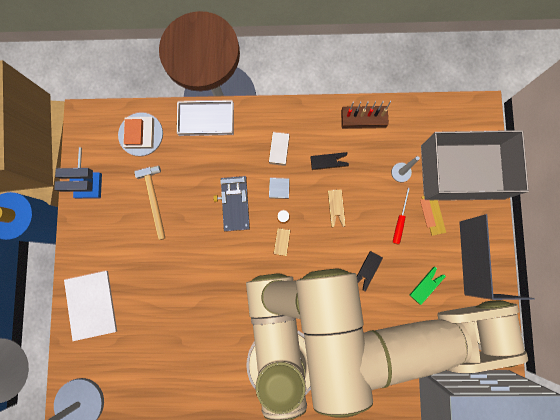

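View pics/side0.png

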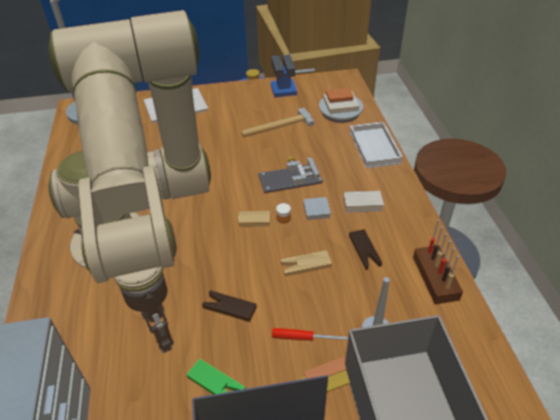

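Pin candidates in the top view: pale notched tongue (337,208), plain beech block (282,242), black notched pieces (329,160) and (369,270), green notched piece (428,285). By the description the pin is the one at (337,208). I'll check it in a close crop next to the holder.

```bash
cat > h.py <<'E'
import numpy as np, cv2
from rig import sense, optics
def cam(n): return optics.capture(n)
def cast(c,uv,z):
    uv=np.atleast_2d(np.asarray(uv,float)); M=c["world_to_cam"]; R,t=M[:3,:3],M[:3,3]
    d=np.c_[(uv[:,0]-c["cx"])/c["fx"],-(uv[:,1]-c["cy"])/c["fy"],-np.ones(len(uv))]@R
    o=-R.T@t
    return o+d*((z-o[2])/d[:,2])[:,None]
def proj(c,P):
    P=np.atleast_2d(P); M=c["world_to_cam"]; q=P@M[:3,:3].T+M[:3,3]
    return np.c_[c["cx"]+c["fx"]*q[:,0]/-q[:,2], c["cy"]-c["fy"]*q[:,1]/-q[:,2]]
E
python3 - <<'E'
from h import *
t=cv2.imread("pics/top0.png");s=cv2.imread("pics/side0.png")
r=lambda i,x,y,w,h,k:cv2.resize(i[y:y+h,x:x+w],None,fx=k,fy=k,interpolation=cv2.INTER_CUBIC)
a=r(t,205,165,80,75,5);b=r(t,305,165,75,75,5);c=r(s,250,150,80,60,5);d=r(s,270,235,75,60,5)
cv2.imwrite("pics/crop1.png",np.vstack([np.hstack([a,b]),np.hstack([c,d])])[:, :800])
# pin colour
for n,p in(("t",(337,200)),("t",(300,205)),("t",(282,242)),("s",(315,262)),("s",(300,285))):
    print(n,p,(t if n=="t" else s)[p[1]-1:p[1]+2,p[0]-1:p[0]+2].reshape(-1,3).mean(0))
E
```

```text
t (337, 200) [138.77777778 194.66666667 230.22222222]
t (300, 205) [ 72.88888889 129.44444444 200.11111111]
t (282, 242) [137.88888889 193.11111111 229.55555556]
s (315, 262) [116.77777778 161.22222222 184.        ]
s (300, 285) [ 65.88888889 116.11111111 161.44444444]
```

View pics/crop1.png

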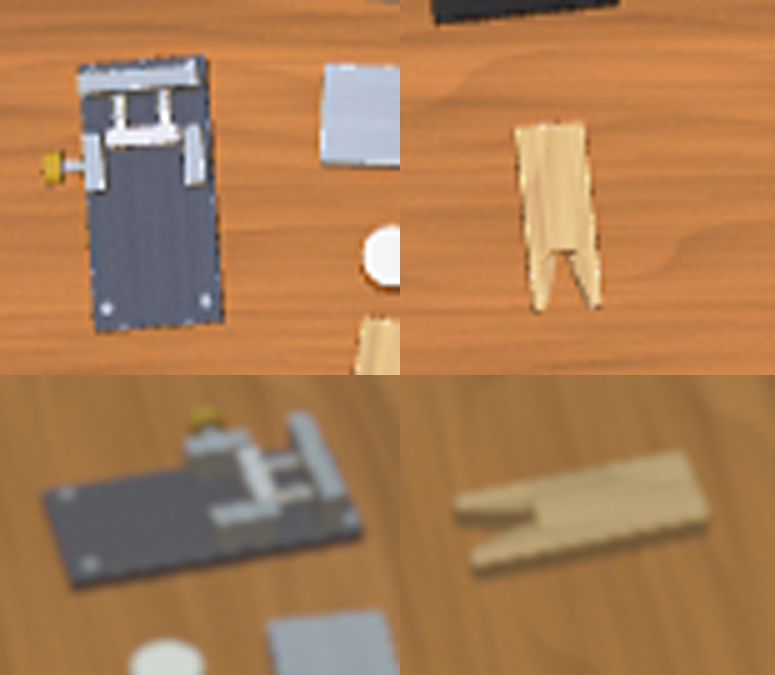

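The crop shows that the pale piece has a V notch, with the prongs at the robot end (crop 565,305) and the square end far away. The holder's mouth opens towards the robot: front corners at crop (97,330) and (222,318), thumbscrew on the left (+y). Next I measure both.

Run:
```python
from h import *
for n in("top","side"):
    c=cam(n);im=c["img"]
    # ---- pin: pale (blue high relative to bench)
    hsv=cv2.cvtColor(im,cv2.COLOR_BGR2HSV)
    x,y,w,h=(305,180,65,55) if n=="top" else (270,240,75,45)
    roi=im[y:y+h,x:x+w].astype(int)
    m=((roi[...,0]>(105 if n=="top" else 88))).astype(np.uint8)
    k=max(cv2.findContours(m,0,cv2.CHAIN_APPROX_NONE)[0],key=cv2.contourArea)
    pts=k[:,0,:]+[x,y]
    W=cast(c,pts,18.)[:,:2].astype(np.float32)
    r=cv2.minAreaRect(W);print(n,"pin rect",r,cv2.boxPoints(r).round(0).tolist())
    # filled-mask: area & side-line fit
    mm=np.zeros_like(m);cv2.drawContours(mm,[k],-1,1,-1)
    ys,xs=np.nonzero(mm);P=cast(c,np.c_[xs+x,ys+y],18.)[:,:2];print(" centroid",P.mean(0))
    # ---- holder bed: dark
    x,y,w,h=(212,170,45,68) if n=="top" else (253,155,75,40)
    roi=im[y:y+h,x:x+w].astype(int)
    m=((roi.max(2)<115)&(roi.max(2)-roi.min(2)<40)).astype(np.uint8)
    k=max(cv2.findContours(m,0,cv2.CHAIN_APPROX_NONE)[0],key=cv2.contourArea)
    W=cast(c,k[:,0,:]+[x,y],12.)[:,:2].astype(np.float32)
    r=cv2.minAreaRect(W);print(n,"bed rect",r,cv2.boxPoints(r).round(0).tolist())
    cv2.imwrite(f"pics/m_{n}.png",m*255)
```

```text
top pin rect ((524.90576171875, -191.78106689453125), (132.07704162597656, 46.80253601074219), 4.447259902954102) [[457.0, -174.0], [461.0, -220.0], [593.0, -210.0], [589.0, -163.0]]
 centroid [ 531.43476467 -191.11439706]
top bed rect ((536.53857421875, 161.16810607910156), (168.21798706054688, 86.96434783935547), 2.829202175140381) [[450.0, 200.0], [455.0, 114.0], [623.0, 122.0], [618.0, 209.0]]
side pin rect ((525.7694091796875, -192.40541076660156), (130.12831115722656, 49.413333892822266), 4.203745365142822) [[459.0, -173.0], [463.0, -222.0], [592.0, -212.0], [589.0, -163.0]]
 centroid [ 531.24950959 -192.78140941]
side bed rect ((546.659912109375, 161.50733947753906), (186.73170471191406, 105.302490234375), 3.8123185634613037) [[450.0, 208.0], [457.0, 103.0], [643.0, 115.0], [636.0, 220.0]]
```

```bash
cat > hold.py <<'E'
from h import *
from scipy.ndimage import map_coordinates
def edge(c,g,p,q,z,half=18,N=25):
    """sub-pixel edge points: scan across world segment p-q (2D), return fitted line (point, dir)"""
    p,q=np.array(p,float),np.array(q,float);d=(q-p)/np.linalg.norm(q-p);nrm=np.array([-d[1],d[0]])
    s=np.linspace(-half,half,73);out=[]
    for a in np.linspace(0,1,N):
        w=(p+a*(q-p))[None]+s[:,None]*nrm
        uv=proj(c,np.c_[w,np.full(len(w),z)])
        v=map_coordinates(g,[uv[:,1],uv[:,0]],order=1)
        gr=np.abs(np.gradient(cv2.GaussianBlur(v[None].astype(np.float32),(9,1),0)[0]));i=gr.argmax()
        lo,hi=max(0,i-5),i+6;out.append(w[lo:hi].T@gr[lo:hi]/gr[lo:hi].sum())
    o=np.array(out,np.float32);l=cv2.fitLine(o,cv2.DIST_HUBER,0,.5,.01).ravel()
    dd=l[:2]*np.sign(l[:2]@d);res=(o-l[2:])@[-dd[1],dd[0]]
    return l[2:],dd,np.median(abs(res))
if __name__=="__main__":
  for n in("top","side"):
    c=cam(n);g=c["img"][...,2].astype(float)  # red: bench bright, steel dark
    for nm,p,q,z,hf in(("L +y",(460,201),(535,205),12,12),("R -y",(462,113),(600,120),12,12),("front",(451,190),(455,125),12,12),
                    ("pinL",(510,-169),(580,-164),18,10),("pinR",(510,-217),(580,-212),18,10),("pinbutt",(588,-170),(592,-205),18,10)):
        P,d,r=edge(c,g,p,q,z,hf);print(n,nm,P.round(1),"ang",np.arctan2(d[1],d[0]).round(4),"res",round(float(r),2))
E
python3 hold.py
```

```text
top L +y [500.9 205.2] ang 0.0906 res 0.95
top R -y [520.6 115.2] ang 0.0844 res 1.19
top front [451.2 156.6] ang -1.51 res 0.8
top pinL [ 551.1 -166.3] ang 0.0575 res 0.63
top pinR [ 545. -214.] ang 0.0763 res 0.69
top pinbutt [ 589. -187.] ang -1.5217 res 0.38
side L +y [499.3 202.6] ang 0.0492 res 0.44
side R -y [539.6 107. ] ang 0.0546 res 0.22
side front [452.9 154.5] ang -1.501 res 0.57
side pinL [ 545.6 -167.7] ang 0.0802 res 0.55
side pinR [ 545.1 -216.5] ang 0.0738 res 0.4
side pinbutt [ 590.4 -187.3] ang -1.4748 res 0.26
```

Run:
```python
from h import *
from hold import edge
for n in ("top","side"):
    c=cam(n);im=c["img"];x,y,w,h=(215,172,42,35) if n=="top" else (283,155,45,40)
    roi=cv2.resize(im[y:y+h,x:x+w],None,fx=8,fy=8,interpolation=cv2.INTER_CUBIC).astype(int)
    m=((roi.min(2)>(125 if n=="top" else 95))&(roi.max(2)-roi.min(2)<60)).astype(np.uint8)
    N,L,st,ce=cv2.connectedComponentsWithStats(m)
    for i in range(1,N):
        if st[i,4]<300: continue
        ys,xs=np.nonzero(L==i);uv=np.c_[(xs+.5)/8-.5+x,(ys+.5)/8-.5+y]
        for z in(36,42):
            P=cast(c,uv,z)[:,:2];(r0,r1,a)=cv2.minAreaRect(P.astype(np.float32))
            print(n,i,st[i,4],"z",z,"cent",P.mean(0).round(1),"rect",np.round(r0,1),np.round(r1,1),round(a,1))
    cv2.imwrite(f"pics/g_{n}.png",np.hstack([roi.astype(np.uint8),cv2.merge([m*255]*3)]))
a=cv2.imread("pics/g_top.png");b=cv2.imread("pics/g_side.png")
W=max(a.shape[1],b.shape[1]);p=lambda i:cv2.copyMakeBorder(i,0,0,0,W-i.shape[1],0)
cv2.imwrite("pics/g.png",np.vstack([p(a),p(b)]));print(W,a.shape,b.shape)
```

```text
top 1 6698 z 36 cent [623.8 169. ] rect [625.6 168.8] [23.6 84.3] 6.1
top 1 6698 z 42 cent [622.5 168.2] rect [624.3 167.9] [23.5 84. ] 6.1
top 3 9207 z 36 cent [582.8 152.9] rect [586.4 151.4] [84.4 54.1] 62.9
top 3 9207 z 42 cent [581.6 152.1] rect [585.3 150.6] [84.1 53.8] 62.9
top 5 3365 z 36 cent [564.3 201.4] rect [565.  206.1] [41.4 29.2] 4.1
top 5 3365 z 42 cent [563.3 200.4] rect [564.  205.1] [41.2 29. ] 4.1
side 1 25009 z 36 cent [592.9 163.3] rect [589.  166.9] [ 93.8 101.3] 4.9
side 1 25009 z 42 cent [591.4 156.3] rect [587.5 159.9] [ 93.2 100.7] 4.9
side 2 1036 z 36 cent [632.2 109.9] rect [632.1 110.6] [20.2 13.9] 77.3
side 2 1036 z 42 cent [630.4 103.2] rect [630.4 103.9] [20.1 13.8] 77.3
720 (280, 672, 3) (320, 720, 3)
```

View pics/g.png

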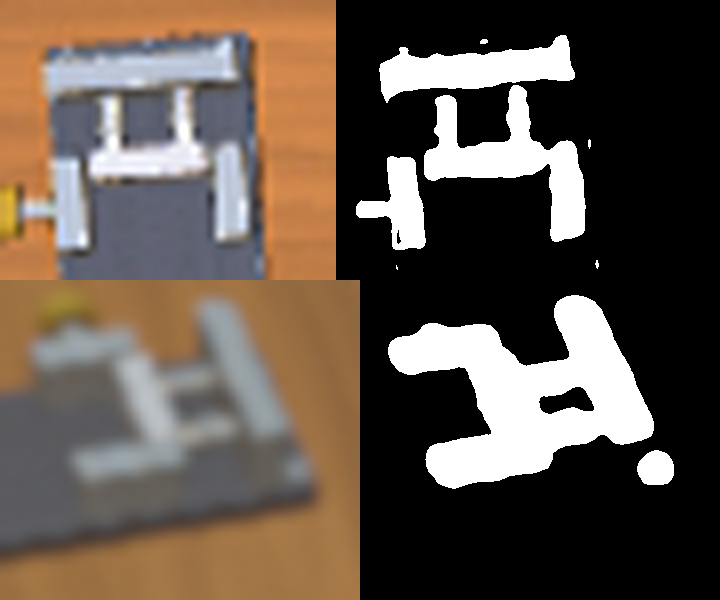

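Pin: centre about (525,−192.5), yaw 0.073. Size comes out at 131 × 48, which fits. Holder: origin about (527,161.4), yaw about 0.068. The bed width and the distance from front edge to back plate both match. I'll move over the pin now, aiming to grip at pin x ≈ −12.

Request:
play_rows(
  plan=[
    [34,30,-5,0,0,-0.03,1],
    [34,30,-5,0,0,-0.03,1],
    [34,30,-5,0,0,-0.03,1],
    [34,30,-5,0,0,-0.03,1],
    [34,30,-5,0,0,-0.03,1],
  ],
)

```text
time_s: 0.82
eef_pos: [328.3, -357.2, 180.5]
ee_rot: [0.001, 0.997, 0.083, -0.001]
force: [0.1, -1.0, 0.5]
grip_width: 1.0
```

Request:
play_rows(
  plan=[
    [34,30,-5,0,0,-0.03,1],
    [34,30,-5,0,0,-0.03,1],
    [34,30,-5,0,0,-0.03,1],
    [34,30,-5,0,0,-0.03,1],
    [20,20,-5,0,0,0,1],
  ],
)

```text
time_s: 1.23
eef_pos: [473.8, -224.0, 157.9]
ee_rot: [0.002, 1.0, 0.02, 0.0]
force: [-0.5, -1.7, 1.1]
grip_width: 0.998
```

Request:
play_rows(
  plan=[
    [25,20,-30,0,0,0.03,1],
    [12,10,-25,0,0,0,1],
    [0,0,-20,0,0,0,1],
    [0,0,0,0,0,0,1],
  ],
)

```text
time_s: 1.57
eef_pos: [513.7, -188.9, 83.1]
ee_rot: [0.003, 0.999, 0.039, 0.002]
force: [-0.1, -0.3, -0.3]
grip_width: 1.002
```

```bash
cat > st.py <<'E'
from h import *
def st():
    s=sense();q=s["ee_rot"]
    from scipy.spatial.transform import Rotation as R
    M=R.from_quat([q[1],q[2],q[3],q[0]]).as_matrix()
    print("t",round(s["time_s"],2),"p",s["eef_pos"].round(1),"yaw",np.arctan2(M[1,0],M[0,0]).round(4),"toolz",M[:,2].round(4),"F",s["force"].round(2),"M",s["wrist_torque"].round(2),"g",round(s["grip_width"],3))
if __name__=="__main__": st()
E
python3 st.py
```

```text
t 1.57 p [ 513.7 -188.9   83.1] yaw 0.0787 toolz [ 0.0037 -0.0052 -1.    ] F [-0.11 -0.28 -0.33] M [ 0.    0.11 -0.02] g 1.002
```

Request:
play_rows(
  plan=[
    [-0.5,-3.5,-30,0.005,0.004,-0.004,1],
    [0,0,-25,0,0,0,1],
    [0,0,-15,0,0,0,1],
    [0,0,-6,0,0,0,1],
    [0,0,-2,0,0,0,1],
  ],
)

```text
time_s: 1.98
eef_pos: [514.7, -194.6, 7.0]
ee_rot: [0.002, 0.999, 0.037, 0.002]
force: [0.4, 0.4, 0.4]
grip_width: 1.001
```

```bash
python3 st.py
python3 - <<'E'
from h import *
r=lambda i,x,y,w,h,k:cv2.resize(i[y:y+h,x:x+w],None,fx=k,fy=k,interpolation=cv2.INTER_CUBIC)
t=cam("top")["img"];s=cam("side")["img"]
cv2.imwrite("pics/gr.png",np.hstack([r(t,295,150,90,120,4),r(s,250,200,110,120,4)]))
E
```

```text
t 1.98 p [ 514.7 -194.6    7. ] yaw 0.0739 toolz [ 0.0043 -0.0033 -1.    ] F [0.39 0.37 0.36] M [ 0.02  0.04 -0.05] g 1.001
```

View pics/gr.png

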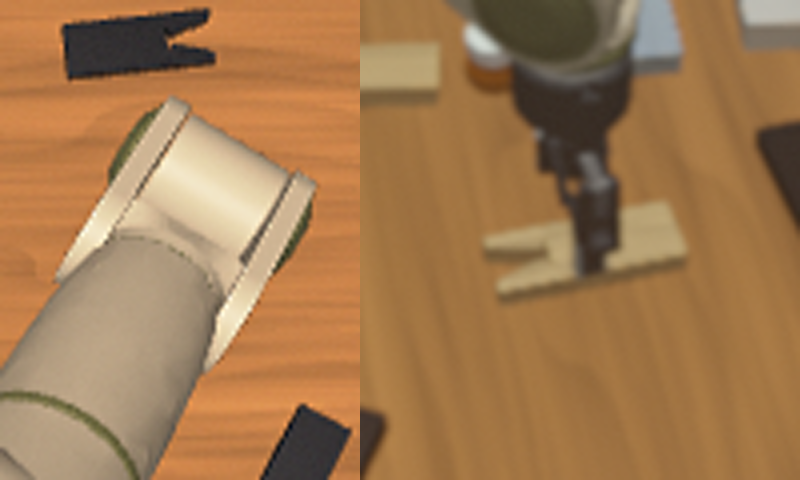

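The jaws straddle the solid part just ahead of the notch (crop 590,255). I'll lower a little and grip.

Request:
play_rows(
  plan=[
    [0,0,-4,0.003,0.004,0,1],
    [0,0,0,0,0,0,-1],
    [0,0,0,0,0,0,-1],
    [0,0,0,0,0,0,-1],
    [0,0,0,0,0,0,-1],
  ],
  grip_force=70,
)

```text
time_s: 2.5
eef_pos: [517.2, -196.4, 7.9]
ee_rot: [0.002, 0.999, 0.037, 0.003]
force: [0.3, -0.1, -0.1]
grip_width: 0.451
```

Request:
play_rows(
  plan=[
    [0,0,0,0,0,0,-1],
    [0,0,0,0,0,0,-1],
    [0,0,0,0,0,0,-1],
    [0,0,0,0,0,0,-1],
  ],
)

```text
time_s: 2.83
eef_pos: [517.4, -196.5, 8.5]
ee_rot: [0.003, 0.999, 0.037, 0.004]
force: [0.7, -0.6, -1.1]
grip_width: 0.005
```

```bash
python3 st.py
```

```text
t 2.83 p [ 517.4 -196.5    8.5] yaw 0.0738 toolz [ 0.0079 -0.0051 -1.    ] F [ 0.73 -0.57 -1.12] M [-0.03 -0.01  0.04] g 0.005
```

The gripper shut fully, so it isn't holding the pin. I'll look before anything else.

Run:
```python
from h import *
r=lambda i,x,y,w,h,k:cv2.resize(i[y:y+h,x:x+w],None,fx=k,fy=k,interpolation=cv2.INTER_CUBIC)
c=cam("side");s=c["img"]
print(proj(c,[[517.4,-196.5,8.5],[514,-193,18],[525,-192.5,18]]))
cv2.imwrite("pics/gr2.png",r(s,250,200,110,120,5))
```

```text
[[302.91600806 264.52590125]
 [301.45096406 261.4400043 ]
 [305.43496428 260.71144725]]
```

View pics/gr2.png

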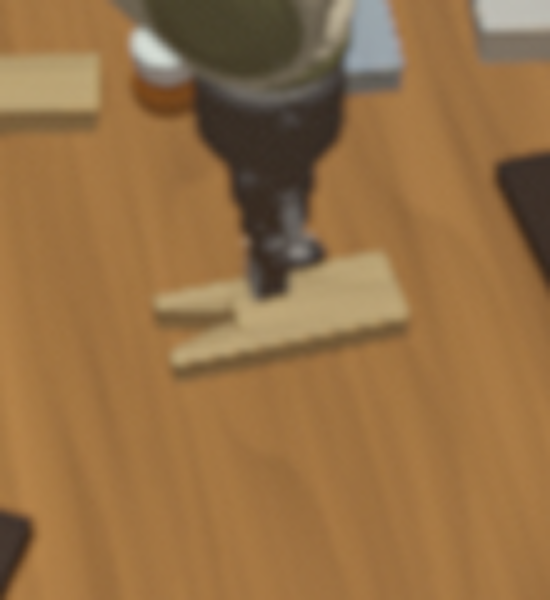

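The shut finger tips sit just above the pin's top face (crop 268,297 → pixel 303.6,259.4), so the jaws closed over the pin. The pin hasn't visibly moved. I'll reopen and go lower in small steps, watching the force.

Request:
play_rows(
  plan=[
    [0,0,0,0,0,0,1],
    [0,0,0,0,0,0,1],
    [-1,1,0,0.004,0.006,0,1],
    [0,0,0,0,0,0,1],
    [-1,1,0,0,0,0,1],
  ],
)

```text
time_s: 3.3
eef_pos: [515.3, -194.4, 8.4]
ee_rot: [0.0, 0.999, 0.037, 0.001]
force: [0.2, 0.3, 0.2]
grip_width: 0.711
```

Request:
play_rows(
  plan=[
    [-1,1,0,0,0,0,1],
    [0,0,-3,0,0,0,1],
    [0,0,-3,0,0,0,1],
    [0,0,0,0,0,0,1],
  ],
)

```text
time_s: 3.63
eef_pos: [514.0, -193.0, 1.8]
ee_rot: [0.0, 0.999, 0.037, 0.0]
force: [0.2, -0.3, -1.0]
grip_width: 0.998
```

```bash
python3 st.py
```

```text
t 3.63 p [ 514.  -193.     1.8] yaw 0.0739 toolz [ 1.e-03 -5.e-04 -1.e+00] F [ 0.19 -0.31 -0.98] M [ 0.03 -0.01  0.03] g 0.998
```

Request:
play_rows(
  plan=[
    [0,0,-2,0,0,0,1],
    [0,0,-2,0,0,0,1],
    [0,0,0,0,0,0,1],
  ],
)

```text
time_s: 3.88
eef_pos: [513.9, -192.9, -2.9]
ee_rot: [0.0, 0.999, 0.037, 0.0]
force: [-0.0, 0.1, -0.1]
grip_width: 1.0
```

Request:
play_rows(
  plan=[
    [0,0,-2,0,0,0,1],
    [0,0,-2,0,0,0,1],
    [0,0,0,0,0,0,1],
  ],
)

```text
time_s: 4.13
eef_pos: [513.8, -192.9, -7.4]
ee_rot: [0.0, 0.999, 0.037, 0.0]
force: [0.3, 0.0, 1.2]
grip_width: 0.997
```

```bash
python3 st.py
python3 - <<'E'
from h import *
r=lambda i,x,y,w,h,k:cv2.resize(i[y:y+h,x:x+w],None,fx=k,fy=k,interpolation=cv2.INTER_CUBIC)
cv2.imwrite("pics/gr3.png",r(cam("side")["img"],265,215,80,80,7))
E
```

```text
t 4.13 p [ 513.8 -192.9   -7.4] yaw 0.0738 toolz [ 4.e-04 -2.e-04 -1.e+00] F [0.29 0.02 1.17] M [ 0.03 -0.02 -0.02] g 0.997
```

View pics/gr3.png

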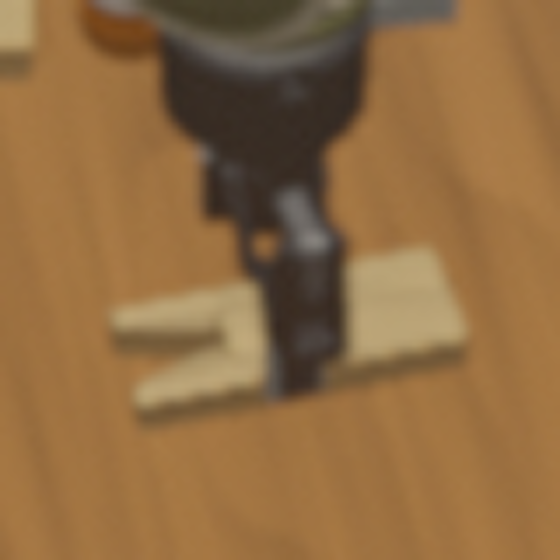

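Still no contact. The near tip images at pixel (307.9,270), higher than the reported z implies. I'll keep going down in guarded 2 mm steps.

Request:
play_rows(
  plan=[
    [0,0,-2,0,0,0,1],
    [0,0,-2,0,0,0,1],
    [0,0,0,0,0,0,1],
  ],
)

```text
time_s: 4.43
eef_pos: [514.0, -193.1, -11.5]
ee_rot: [0.0, 0.999, 0.037, 0.0]
force: [0.4, -0.3, -0.4]
grip_width: 1.002
```

```bash
python3 st.py
python3 - <<'E'
from h import *
for n in("side",):
    c=cam(n);cv2.imwrite("pics/x.png",c["img"])
    for y in(-236,-250):
        for z in(0,10,20,30): print(y,z,proj(c,[[508,y,z],[519,y,z]]).round(1).tolist())
E
```

```text
t 4.43 p [ 514.  -193.1  -11.5] yaw 0.0738 toolz [ 9.e-04 -5.e-04 -1.e+00] F [ 0.42 -0.29 -0.43] M [-0.04 -0.01 -0.05] g 1.002
-236 0 [[302.4, 278.5], [306.5, 277.8]]
-236 10 [[302.4, 276.1], [306.5, 275.5]]
-236 20 [[302.5, 273.7], [306.6, 273.1]]
-236 30 [[302.5, 271.3], [306.7, 270.7]]
-250 0 [[303.5, 282.6], [307.6, 282.0]]
-250 10 [[303.5, 280.2], [307.6, 279.6]]
-250 20 [[303.6, 277.9], [307.7, 277.2]]
-250 30 [[303.6, 275.4], [307.8, 274.8]]
```

Request:
play_rows(
  plan=[
    [0,0,-2,0,0,0,1],
    [0,0,-2,0,0,0,1],
    [0,0,0,0,0,0,1],
  ],
)

```text
time_s: 4.73
eef_pos: [514.2, -193.1, -15.6]
ee_rot: [0.0, 0.999, 0.037, 0.001]
force: [0.5, 0.9, -0.7]
grip_width: 0.998
```

Request:
play_rows(
  plan=[
    [0,0,-2,0,0,0,1],
    [0,0,0,0,0,0,1],
  ],
)

```text
time_s: 4.9
eef_pos: [514.1, -193.1, -17.9]
ee_rot: [0.0, 0.999, 0.037, 0.001]
force: [-0.4, -0.0, 0.1]
grip_width: 1.002
```

Request:
play_rows(
  plan=[
    [0,0,-2,0,0,0,1],
    [0,0,0,0,0,0,1],
  ],
)

```text
time_s: 5.07
eef_pos: [514.2, -193.1, -20.1]
ee_rot: [0.0, 0.999, 0.037, 0.001]
force: [0.6, 0.2, 0.2]
grip_width: 0.998
```

The open tips should be at about z = −7 now, yet there is no contact, so the reported z has a real offset from the tips. I'll measure the tip row in the side image to size it.

Run:
```python
from h import *
c=cam("side");im=c["img"].astype(int)
# dark/grey finger mask: low red-blue difference
m=((im[...,2]-im[...,0])<45)
for v in range(256,290): 
    u=np.nonzero(m[v,292:325])[0]+292
    print(v,u.min() if len(u) else None,u.max() if len(u) else None, len(u))
```

```text
256 300 313 14
257 301 313 13
258 302 313 12
259 302 313 12
260 303 313 11
261 303 313 11
262 303 313 11
263 303 313 11
264 303 313 11
265 303 313 11
266 303 313 11
267 303 314 12
268 303 314 12
269 303 312 10
270 303 311 9
271 302 310 9
272 302 310 9
273 303 309 7
274 304 306 3
275 None None 0
276 None None 0
277 None None 0
278 None None 0
279 None None 0
280 None None 0
281 None None 0
282 None None 0
283 None None 0
284 None None 0
285 None None 0
286 None None 0
287 None None 0
288 None None 0
289 None None 0
```

Request:
play_rows(
  plan=[
    [0,0,-2,0,0,0,1],
    [0,0,-2,0,0,0,1],
    [0,0,0,0,0,0,1],
  ],
)

```text
time_s: 5.37
eef_pos: [514.4, -193.3, -24.2]
ee_rot: [0.001, 0.999, 0.037, 0.001]
force: [0.2, 0.7, 0.4]
grip_width: 1.002
```

Request:
play_rows(
  plan=[
    [0,0,-2,0,0,0,1],
    [0,0,0,0,0,0,1],
  ],
)

```text
time_s: 5.53
eef_pos: [514.3, -193.2, -26.5]
ee_rot: [0.0, 0.999, 0.037, 0.001]
force: [0.2, 0.4, -0.1]
grip_width: 1.0
```

Request:
play_rows(
  plan=[
    [0,0,-2,0,0,0,1],
    [0,0,0,0,0,0,1],
  ],
)

```text
time_s: 5.7
eef_pos: [514.3, -193.2, -28.7]
ee_rot: [0.0, 0.999, 0.037, 0.001]
force: [0.7, 0.5, -0.5]
grip_width: 1.003
```

```bash
python3 st.py
python3 - <<'E'
from h import *
c=cam("side");im=c["img"].astype(int)
m=((im[...,2]-im[...,0])<45)
for v in range(268,290): 
    u=np.nonzero(m[v,292:325])[0]+292
    if len(u):print(v,u.min(),u.max())
E
```

```text
t 5.7 p [ 514.3 -193.2  -28.7] yaw 0.0738 toolz [ 1.6e-03 -9.0e-04 -1.0e+00] F [ 0.66  0.54 -0.46] M [ 0.04 -0.03 -0.  ] g 1.003
268 303 314
269 303 314
270 303 313
271 302 311
272 302 310
273 303 310
274 303 310
275 303 309
276 304 307
```

Request:
play_rows(
  plan=[
    [0,0,-2,0,0,0,1],
    [0,0,0,0,0,0,1],
  ],
)

```text
time_s: 5.92
eef_pos: [514.5, -193.4, -30.6]
ee_rot: [0.001, 0.999, 0.037, 0.001]
force: [0.1, -0.0, -0.6]
grip_width: 0.996
```

Request:
play_rows(
  plan=[
    [0,0,-2,0,0,0,1],
    [0,0,0,0,0,0,1],
  ],
)

```text
time_s: 6.08
eef_pos: [514.5, -193.4, -32.7]
ee_rot: [0.001, 0.999, 0.037, 0.001]
force: [-0.6, -0.4, -0.3]
grip_width: 0.996
```

Request:
play_rows(
  plan=[
    [0,0,-2,0,0,0,1],
    [0,0,0,0,0,0,1],
  ],
)

```text
time_s: 6.25
eef_pos: [514.6, -193.4, -34.9]
ee_rot: [0.001, 0.999, 0.037, 0.001]
force: [0.0, 0.4, -0.2]
grip_width: 1.0
```

```bash
python3 st.py
python3 - <<'E'
from h import *
r=lambda i,x,y,w,h,k:cv2.resize(i[y:y+h,x:x+w],None,fx=k,fy=k,interpolation=cv2.INTER_CUBIC)
cv2.imwrite("pics/gr4.png",r(cam("side")["img"],265,215,80,80,7))
E
```

```text
t 6.25 p [ 514.6 -193.4  -34.9] yaw 0.0739 toolz [ 0.0022 -0.0013 -1.    ] F [ 0.    0.43 -0.19] M [-0.05 -0.02  0.01] g 1.0
```

View pics/gr4.png

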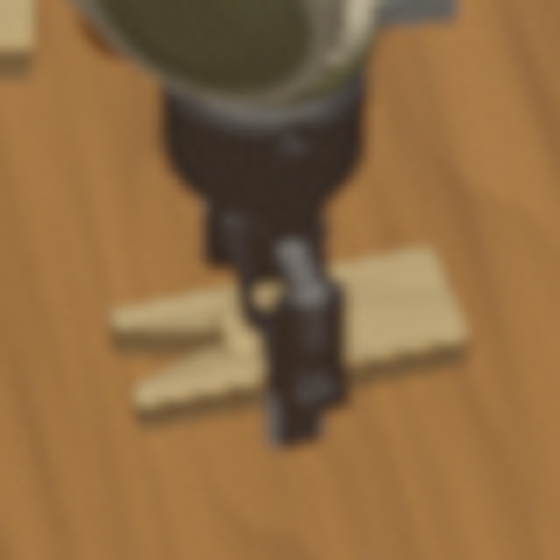

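The near tip is now close to bench level (row 278), clearly straddling the pin. I'll raise 3 mm to leave room for the forward swing, then close slowly while watching the force.

Request:
play_rows(
  plan=[
    [0,0,3,0.001,0.002,0,1],
    [0,0,0,0,0,0,-1],
    [0,0,0,0,0,0,-1],
    [0,0,0,0,0,0,-1],
  ],
  grip_force=70,
)

```text
time_s: 6.63
eef_pos: [515.2, -193.7, -30.5]
ee_rot: [0.0, 0.999, 0.037, 0.001]
force: [-5.2, 4.7, 35.5]
grip_width: 0.607
```

Request:
play_rows(
  plan=[
    [0,0,0,0,0,0,-1],
    [0,0,0,0,0,0,-1],
    [0,0,0,0,0,0,-1],
  ],
)

```text
time_s: 6.88
eef_pos: [516.3, -194.2, -28.6]
ee_rot: [0.001, 0.999, 0.037, 0.002]
force: [-1.0, -0.2, -1.4]
grip_width: 0.545
```

```bash
python3 st.py
```

```text
t 6.88 p [ 516.3 -194.2  -28.6] yaw 0.0739 toolz [ 0.0041 -0.0025 -1.    ] F [-1.03 -0.24 -1.37] M [ 0.01  0.04 -0.04] g 0.545
```

Gripped: the opening of 0.545 is about 46 mm, against a pin width of 48. The tips touched the bench at reported z ≈ −30, so the offset is now known. I'll lift high enough to clear the jar (45 mm).

Request:
play_rows(
  plan=[
    [-1,0,10,0.002,0.004,0,-1],
    [-1,0,20,0,0,0,-1],
    [0,0,30,0,0,0,-1],
    [0,0,30,0,0,0,-1],
    [0,0,10,0,0,0,-1],
  ],
)

```text
time_s: 7.3
eef_pos: [510.8, -192.2, 70.5]
ee_rot: [-0.003, 0.999, 0.037, -0.005]
force: [0.4, 0.0, 0.3]
grip_width: 0.544
```

```bash
python3 st.py
```

```text
t 7.3 p [ 510.8 -192.2   70.5] yaw 0.0737 toolz [-0.0093  0.0054 -0.9999] F [0.39 0.01 0.3 ] M [ 0.06 -0.01 -0.02] g 0.544
```

Request:
play_rows(
  plan=[
    [-5,25,0,-0.005,-0.009,0,-1],
    [-5,36,0,0,0,0,-1],
    [-5,36,0,0,0,0,-1],
    [-5,36,0,0,0,0,-1],
    [-5,36,0,0,0,0,-1],
  ],
)

```text
time_s: 7.72
eef_pos: [485.3, -24.3, 70.8]
ee_rot: [0.002, 0.999, 0.032, 0.002]
force: [1.1, 0.8, -0.3]
grip_width: 0.544
```

Request:
play_rows(
  plan=[
    [-5,36,0,0,0,0,-1],
    [-5,36,0,0,0,0,-1],
    [-5,36,0,0,0,0,-1],
    [-5,25,0,0,0,0,-1],
    [0,10,0,0,0,0,-1],
  ],
)

```text
time_s: 8.13
eef_pos: [459.4, 129.1, 67.2]
ee_rot: [0.001, 0.999, 0.033, -0.001]
force: [0.6, -0.2, -0.9]
grip_width: 0.544
```

```bash
python3 st.py
```

```text
t 8.13 p [459.4 129.1  67.2] yaw 0.0661 toolz [-0.0012 -0.0027 -1.    ] F [ 0.58 -0.16 -0.9 ] M [ 0.04 -0.02  0.01] g 0.544
```

Request:
play_rows(
  plan=[
    [2,15,-20,-0.003,0.001,0,-1],
    [1,13,-20,0,0,0,-1],
    [0,0,-10,0,0,0,-1],
    [0,0,0,0,0,0,-1],
  ],
)

```text
time_s: 8.47
eef_pos: [460.4, 161.8, 13.3]
ee_rot: [0.003, 0.999, 0.036, -0.002]
force: [0.0, -0.6, -1.8]
grip_width: 0.547
```

```bash
python3 st.py
python3 - <<'E'
from h import *
r=lambda i,x,y,w,h,k:cv2.resize(i[y:y+h,x:x+w],None,fx=k,fy=k,interpolation=cv2.INTER_CUBIC)
t=cam("top")["img"];s=cam("side")["img"]
cv2.imwrite("pics/t5.png",t);cv2.imwrite("pics/s5.png",s)
cv2.imwrite("pics/pl.png",np.hstack([r(t,200,160,70,100,5.7),r(s,230,140,100,142,4.0)[:570]]))
E
```

```text
t 8.47 p [460.4 161.8  13.3] yaw 0.0714 toolz [-0.0036 -0.0059 -1.    ] F [ 0.02 -0.62 -1.76] M [0.03 0.05 0.02] g 0.547Traceback (most recent call last):
  File "<stdin>", line 5, in <module>
    return _nx.concatenate(arrs, 1, dtype=dtype, casting=casting)
           ~~~~~~~~~~~~~~~^^^^^^^^^^^^^^^^^^^^^^^^^^^^^^^^^^^^^^^
ValueError: all the input array dimensions except for the concatenation axis must match exactly, but along dimension 0, the array at index 0 has size 570 and the array at index 1 has size 568
```

Run:
```python
from h import *
r=lambda i,x,y,w,h:cv2.resize(i[y:y+h,x:x+w],(400,570),interpolation=cv2.INTER_CUBIC)
t=cv2.imread("pics/t5.png");s=cv2.imread("pics/s5.png")
cv2.imwrite("pics/pl.png",np.hstack([r(t,200,160,70,100),r(s,230,140,100,142)]))
```

```text
(no output)
```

View pics/pl.png

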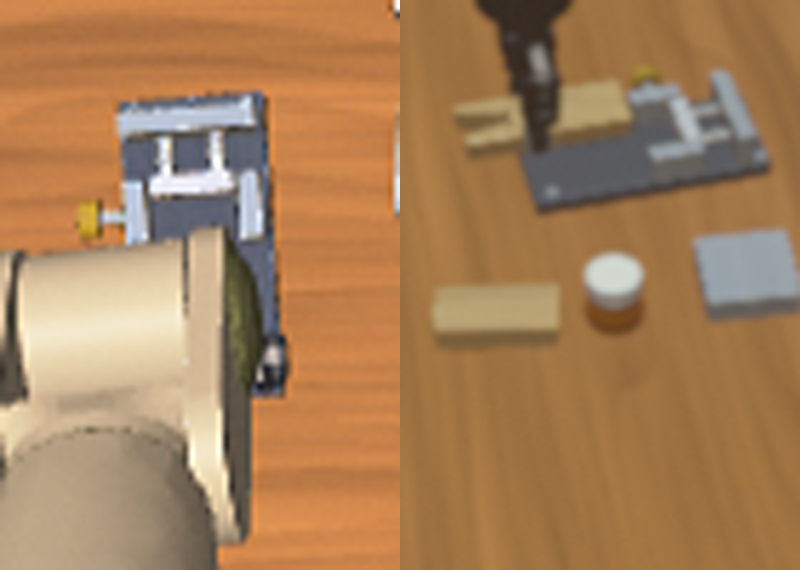

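```bash
cat > pin.py <<'E'
from h import *
from hold import edge
def pin(ztop,cx,cy,yaw,im=None):
    c=cam("side");g=c["img"][...,0].astype(float)  # blue: pale pin vs bench/steel
    R=np.array([[np.cos(yaw),-np.sin(yaw)],[np.sin(yaw),np.cos(yaw)]])
    w=lambda x,y:R@[x,y]+[cx,cy]
    for nm,a,b in(("far +y",(12,24),(60,24)),("near -y",(12,-24),(60,-24)),("butt",(65,17),(65,-17))):
        P,d,r=edge(c,g,w(*a),w(*b),ztop,9)
        print(nm,"local",(R.T@(P-[cx,cy])).round(1),"dang",round(float(np.arctan2(d[1],d[0])-yaw),3),"res",round(float(r),2))
if __name__=="__main__":
    import sys;pin(*map(float,sys.argv[1:]))
E
python3 pin.py 60 470 162.5 0.0714
```

```text
far +y local [38.7 27. ] dang -0.058 res 1.91
near -y local [ 36.8 -22.6] dang -0.006 res 0.47
butt local [70.1 -1.8] dang -1.615 res 1.65
```

Request:
play_rows(
  plan=[
    [0,-3,-10,0.006,-0.004,0,-1],
    [0,-2,-8,0,0,0,-1],
    [0,0,-6,0,0,0,-1],
    [0,0,-2,0,0,0,-1],
    [0,0,0,0,0,0,-1],
  ],
)

```text
time_s: 9.03
eef_pos: [464.6, 154.6, -8.5]
ee_rot: [-0.0, 0.999, 0.034, 0.005]
force: [-0.3, 0.0, -0.6]
grip_width: 0.545
```

```bash
python3 st.py; python3 pin.py 33 473 158 0.07
```

```text
t 9.03 p [464.6 154.6  -8.5] yaw 0.0671 toolz [ 1.060e-02  8.000e-04 -9.999e-01] F [-0.31  0.   -0.56] M [ 0.03 -0.    0.02] g 0.545
far +y local [39.7 27.7] dang -0.03 res 0.97
near -y local [ 36.6 -21.3] dang 0.023 res 0.57
butt local [68.2 -0.1] dang -1.575 res 0.28
```

Request:
play_rows(
  plan=[
    [-2,1,-2,0,0.01,0,-1],
    [-1,0,-2,0,0,0,-1],
    [0,0,-1,0,0,0,-1],
    [0,0,0,0,0,0,-1],
  ],
)

```text
time_s: 9.42
eef_pos: [462.0, 156.0, -12.9]
ee_rot: [-0.0, 0.999, 0.034, 0.001]
force: [-0.2, -0.2, 0.1]
grip_width: 0.549
```

```bash
python3 st.py
```

```text
t 9.42 p [462.  156.  -12.9] yaw 0.0673 toolz [ 1.3e-03  9.0e-04 -1.0e+00] F [-0.16 -0.16  0.06] M [ 0.03 -0.01 -0.  ] g 0.549
```

Request:
play_rows(
  plan=[
    [0,0,-1,0,0,0,-1],
    [0,0,0,0,0,0,-1],
  ],
)

```text
time_s: 9.58
eef_pos: [462.1, 156.1, -13.8]
ee_rot: [-0.0, 0.999, 0.034, 0.001]
force: [-0.0, -0.2, -1.0]
grip_width: 0.544
```

```bash
python3 st.py
```

```text
t 9.58 p [462.1 156.1 -13.8] yaw 0.0676 toolz [ 1.6e-03  9.0e-04 -1.0e+00] F [-0.05 -0.2  -0.96] M [0.01 0.02 0.02] g 0.544
```

Request:
play_rows(
  plan=[
    [0,0,-1,0,0.002,0,-1],
    [0,0,-0.5,0,0,0,-1],
    [0,0,0,0,0,0,-1],
  ],
)

```text
time_s: 9.83
eef_pos: [462.2, 156.1, -15.4]
ee_rot: [-0.0, 0.999, 0.034, -0.0]
force: [-0.2, -0.4, -0.7]
grip_width: 0.542
```

Request:
play_rows(
  plan=[
    [0,0,-1,0,0,0,-1],
    [0,0,0,0,0,0,-1],
  ],
)

```text
time_s: 10.0
eef_pos: [462.2, 156.1, -16.5]
ee_rot: [-0.0, 0.999, 0.034, -0.0]
force: [0.9, -0.3, -0.6]
grip_width: 0.546
```

```bash
python3 st.py
```

```text
t 10.0 p [462.2 156.1 -16.5] yaw 0.0676 toolz [-3.e-04  1.e-03 -1.e+00] F [ 0.9  -0.27 -0.57] M [-0.02  0.05 -0.06] g 0.546
```

Request:
play_rows(
  plan=[
    [0,0,-1,0,0,0,-1],
    [0,0,0,0,0,0,-1],
  ],
)

```text
time_s: 10.17
eef_pos: [462.4, 156.1, -17.2]
ee_rot: [-0.0, 0.999, 0.034, 0.0]
force: [-0.2, 0.6, 0.2]
grip_width: 0.544
```

Request:
play_rows(
  plan=[
    [0,0,-1,0,0,0,-1],
    [0,0,0,0,0,0,-1],
  ],
)

```text
time_s: 10.33
eef_pos: [462.6, 156.1, -17.1]
ee_rot: [-0.0, 0.999, 0.034, 0.0]
force: [1.0, 0.1, -1.1]
grip_width: 0.545
```

```bash
python3 st.py;python3 pin.py 30.5 473 158 0.07
```

```text
t 10.33 p [462.6 156.1 -17.1] yaw 0.0679 toolz [ 5.e-04  7.e-04 -1.e+00] F [ 0.97  0.08 -1.11] M [-0.03 -0.01 -0.01] g 0.545
far +y local [38.6 23. ] dang -0.008 res 1.37
near -y local [ 35.2 -27.1] dang 0.011 res 0.5
butt local [65. -2.] dang -1.58 res 0.46
```

The pin is flat on the bed: z stalls at −17.1. For lateral alignment I'll take brightness profiles across the cheeks, in the holder's axes, from both views.

Run:
```python
from h import *
from scipy.ndimage import map_coordinates
o=np.array([527.3,161.4])
for n in("top","side"):
    c=cam(n);g=c["img"].astype(float).mean(2)
    for yaw in(.055,.068,.085):
        R=np.array([[np.cos(yaw),-np.sin(yaw)],[np.sin(yaw),np.cos(yaw)]])
        ys=np.arange(-50,50.1,1.);xs=np.arange(24,48 if n=="side" else 46,.5)
        Y,X=np.meshgrid(ys,xs)
        P=np.c_[X.ravel(),Y.ravel()]@R.T+o
        uv=proj(c,np.c_[P,np.full(len(P),36.)])
        v=map_coordinates(g,[uv[:,1],uv[:,0]],order=1).reshape(X.shape).mean(0)
        d=np.gradient(cv2.GaussianBlur(v[None].astype(np.float32),(5,1),0)[0])
        pk=[(int(ys[i]),round(float(d[i]),1)) for i in range(2,99) if abs(d[i])>4 and abs(d[i])>=abs(d[i-1]) and abs(d[i])>abs(d[i+1])]
        print(n,yaw,pk)
    # bed side edges by x bands at z=12
    g=c["img"][...,2].astype(float)
    yaw=.068;R=np.array([[np.cos(yaw),-np.sin(yaw)],[np.sin(yaw),np.cos(yaw)]])
    for lo,hi in((-10,15),(60,85)) if n=="side" else ((-25,15),(65,110)):
        xs=np.arange(lo,hi,.5);ys=np.arange(-62,62.1,1.);Y,X=np.meshgrid(ys,xs)
        P=np.c_[X.ravel(),Y.ravel()]@R.T+o;uv=proj(c,np.c_[P,np.full(len(P),12.)])
        v=map_coordinates(g,[uv[:,1],uv[:,0]],order=1).reshape(X.shape).mean(0)
        d=np.gradient(cv2.GaussianBlur(v[None].astype(np.float32),(7,1),0)[0])
        print(n,"bed",lo,hi,[(int(ys[i]),round(float(d[i]),1)) for i in range(2,122) if abs(d[i])>5 and abs(d[i])>=abs(d[i-1]) and abs(d[i])>abs(d[i+1])])
```

```text
top 0.055 [(-48, -13.1), (-42, 28.8), (-28, -28.7), (28, 22.8), (42, -17.0), (46, 4.0)]
top 0.068 [(-48, -10.7), (-42, 29.3), (-28, -28.8), (28, 23.8), (41, -16.7)]
top 0.085 [(-43, 27.6), (-29, -28.1), (27, 23.6), (41, -16.5)]
top bed -25 15 [(-47, -19.6), (-26, 26.7), (-2, 7.7)]
top bed 65 110 [(-46, -22.8), (-38, 7.1), (-18, 13.8), (-10, -12.8), (14, 13.8), (22, -11.8), (45, 12.2)]
side 0.055 [(-44, 6.3), (-27, -5.9), (26, 5.7), (46, -5.3)]
side 0.068 [(-44, 6.3), (-27, -5.9), (26, 5.8), (45, -5.3)]
side 0.085 [(-45, 6.3), (-27, -5.8), (25, 5.8), (45, -5.2)]
side bed -10 15 [(-56, -7.5), (-7, 6.0)]
side bed 60 85 [(-56, -7.7)]
```

Cheek inner faces come out at ±28 mm and outer faces at ±42 mm in my holder frame (top view), so the holder pose is right. The pin sits about 1.3 mm towards −y, and the butt is about 39 mm short of the stop. I'll correct sideways and slide in gently.

Request:
play_rows(
  plan=[
    [0,1.3,0.5,0,0,0,-1],
    [4,0.3,0,0,0,0,-1],
    [5,0.3,0,0,0,0,-1],
    [4,0.3,0,0,0,0,-1],
    [0,0,0,0,0,0,-1],
  ],
)

```text
time_s: 10.9
eef_pos: [476.9, 158.6, -17.3]
ee_rot: [-0.0, 0.999, 0.034, 0.0]
force: [0.0, -0.4, 0.2]
grip_width: 0.545
```

```bash
python3 st.py; python3 pin.py 30.5 487 158.5 0.068
```

```text
t 10.9 p [476.9 158.6 -17.3] yaw 0.0678 toolz [ 2.e-04  8.e-04 -1.e+00] F [ 0.05 -0.43  0.23] M [-0.08 -0.19  0.02] g 0.545
far +y local [40.9 24.9] dang -0.046 res 1.64
near -y local [ 35.2 -25.1] dang 0.013 res 0.53
butt local [65.6  0.9] dang -1.512 res 0.66
```

Centred within 0.2 mm, and the butt is entering the mouth with no side force. Continuing.

Request:
play_rows(
  plan=[
    [4,0.3,0,0,0,0,-1],
    [4,0.3,0,0,0,0,-1],
    [4,0.3,0,0,0,0,-1],
    [2,0.15,0,0,0,0,-1],
    [0,0,0,0,0,0,-1],
  ],
)

```text
time_s: 11.37
eef_pos: [491.4, 159.7, -17.3]
ee_rot: [-0.0, 0.999, 0.034, -0.001]
force: [-0.3, 1.6, 1.0]
grip_width: 0.541
```

```bash
python3 st.py
```

```text
t 11.37 p [491.4 159.7 -17.3] yaw 0.0679 toolz [-1.e-03  7.e-04 -1.e+00] F [-0.28  1.6   1.02] M [-0.04  0.06 -0.02] g 0.541
```

Request:
play_rows(
  plan=[
    [3,0.2,0,0,0,0,-1],
    [3,0.2,0,0,0,0,-1],
    [2,0.1,0,0,0,0,-1],
    [0,0,0,0,0,0,-1],
  ],
)

```text
time_s: 11.7
eef_pos: [499.9, 160.3, -17.2]
ee_rot: [-0.0, 0.999, 0.034, -0.001]
force: [0.6, 0.7, 0.5]
grip_width: 0.542
```

Request:
play_rows(
  plan=[
    [2,0.15,0,0,0,0,-1],
    [1,0.1,0,0,0,0,-1],
  ],
)

```text
time_s: 11.87
eef_pos: [503.0, 160.5, -17.3]
ee_rot: [-0.0, 0.999, 0.034, -0.001]
force: [-0.5, -0.8, 0.8]
grip_width: 0.546
```

Request:
play_rows(
  plan=[
    [1,0.1,0,0,0,0,-1],
    [1,0.1,0,0,0,0,-1],
  ],
)

```text
time_s: 12.03
eef_pos: [504.6, 160.7, -17.3]
ee_rot: [-0.0, 0.999, 0.034, -0.002]
force: [-4.6, -0.9, 4.6]
grip_width: 0.547
```

Request:
play_rows(
  plan=[
    [1,0.07,0,0,0,0,-1],
    [1,0.07,0,0,0,0,-1],
  ],
)

```text
time_s: 12.2
eef_pos: [505.9, 160.8, -17.3]
ee_rot: [-0.0, 0.999, 0.034, -0.003]
force: [-4.9, -1.6, 4.8]
grip_width: 0.543
```

Request:
play_rows(
  plan=[
    [1,0.07,0,0,0,0,-1],
    [1,0.07,0,0,0,0,-1],
  ],
)

```text
time_s: 12.37
eef_pos: [507.0, 160.9, -17.3]
ee_rot: [-0.0, 0.999, 0.034, -0.004]
force: [-6.2, -0.5, 6.3]
grip_width: 0.542
```

```bash
python3 st.py
```

```text
t 12.37 p [507.  160.9 -17.3] yaw 0.0676 toolz [-8.e-03 -1.e-04 -1.e+00] F [-6.19 -0.45  6.34] M [-0.25  0.7  -0.14] g 0.542
```

The reaction builds smoothly. The nose is tipping down slightly (tool tilt −0.008, Fz +6 N), so I'll level the pitch while advancing.

Request:
play_rows(
  plan=[
    [1,0.07,0.1,0,-0.008,0,-1],
    [1,0.07,0,0,-0.002,0,-1],
  ],
)

```text
time_s: 12.53
eef_pos: [507.6, 160.9, -17.3]
ee_rot: [0.0, 0.999, 0.034, -0.001]
force: [-10.0, -2.8, 10.8]
grip_width: 0.543
```

```bash
python3 st.py
```

```text
t 12.53 p [507.6 160.9 -17.3] yaw 0.0676 toolz [-1.6e-03 -5.0e-04 -1.0e+00] F [-10.02  -2.8   10.83] M [-0.3   1.54 -0.17] g 0.543
```

Request:
play_rows(
  plan=[
    [1,0.07,0,0,-0.003,0,-1],
    [1,0.07,0,0,-0.002,0,-1],
  ],
)

```text
time_s: 12.7
eef_pos: [507.6, 160.9, -17.3]
ee_rot: [0.001, 0.999, 0.034, -0.001]
force: [-8.0, -0.9, 8.0]
grip_width: 0.546
```

```bash
python3 st.py
```

```text
t 12.7 p [507.6 160.9 -17.3] yaw 0.0677 toolz [-0.0016 -0.0011 -1.    ] F [-8.   -0.9   7.96] M [-0.19  1.15 -0.15] g 0.546
```

Request:
play_rows(
  plan=[
    [1,0.07,0.6,0,-0.002,0,-1],
    [1,0.07,0.6,0,-0.001,0,-1],
  ],
)

```text
time_s: 12.87
eef_pos: [507.8, 160.9, -16.9]
ee_rot: [0.001, 0.999, 0.034, -0.001]
force: [-4.5, -1.1, -1.6]
grip_width: 0.544
```

```bash
python3 st.py
python3 - <<'E'
from h import *
t=cam("top")["img"];s=cam("side")["img"]
r=lambda i,x,y,w,h:cv2.resize(i[y:y+h,x:x+w],(400,500),interpolation=cv2.INTER_CUBIC)
cv2.imwrite("pics/t6.png",t);cv2.imwrite("pics/s6.png",s)
cv2.imwrite("pics/push.png",np.hstack([r(t,205,165,56,70),r(s,255,140,80,100)]))
E
```

```text
t 12.87 p [507.8 160.9 -16.9] yaw 0.0676 toolz [-0.0029 -0.0015 -1.    ] F [-4.45 -1.05 -1.6 ] M [-0.11  0.66 -0.1 ] g 0.544
```

View pics/push.png

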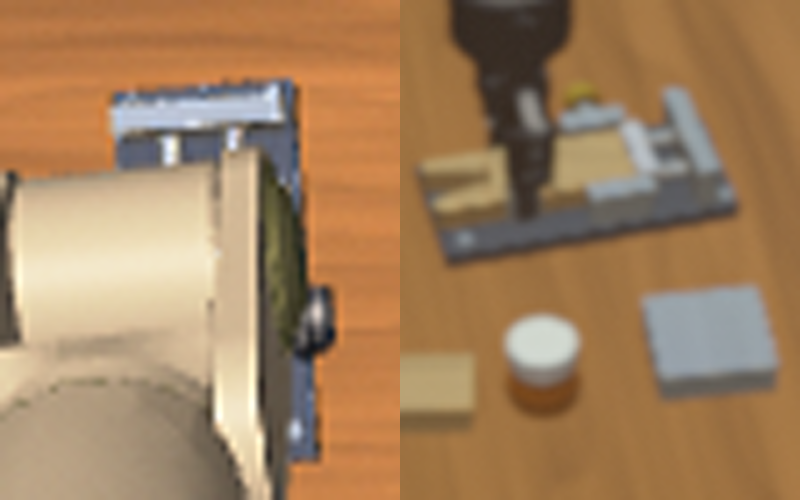

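The picture shows the pin between the cheeks against the stop, flat on the bed (side crop 590,155; stop at 645,145). With the pin lightly unloaded, Fx is −4.45 N at x = 507.8. That puts contact at about 502.6, so 8–8.5 N is at x ≈ 512.3. Advancing there.

Request:
play_rows(
  plan=[
    [1.6,0.1,0.1,0,-0.004,0,-1],
    [1.6,0.1,0.4,0,-0.002,0,-1],
    [1.6,0.1,0.4,0,-0.002,0,-1],
  ],
)

```text
time_s: 13.22
eef_pos: [510.8, 161.1, -17.3]
ee_rot: [0.001, 0.999, 0.034, 0.0]
force: [-7.4, -0.8, 0.5]
grip_width: 0.543
```

```bash
python3 st.py
```

```text
t 13.22 p [510.8 161.1 -17.3] yaw 0.0675 toolz [ 2.0e-04 -1.9e-03 -1.0e+00] F [-7.36 -0.78  0.49] M [-0.13  1.14 -0.14] g 0.543
```

Request:
play_rows(
  plan=[
    [1.6,0.1,0.5,0,-0.003,0,-1],
    [1.6,0.1,0.5,0,-0.003,0,-1],
  ],
)

```text
time_s: 13.38
eef_pos: [511.8, 161.1, -17.2]
ee_rot: [0.001, 0.999, 0.034, 0.0]
force: [-10.2, -1.9, 2.2]
grip_width: 0.547
```

```bash
python3 st.py
```

```text
t 13.38 p [511.8 161.1 -17.2] yaw 0.0674 toolz [ 5.0e-04 -2.4e-03 -1.0e+00] F [-10.24  -1.85   2.21] M [-0.23  1.48 -0.12] g 0.547
```

Request:
play_rows(
  plan=[
    [1.0,0.07,0.4,0.001,-0.002,0,-1],
    [1.0,0.07,0.4,0.001,-0.002,0,-1],
    [1.0,0.07,0.4,0,-0.002,0,-1],
  ],
)

```text
time_s: 13.63
eef_pos: [511.8, 161.2, -17.3]
ee_rot: [0.001, 0.999, 0.034, -0.001]
force: [-7.3, -1.9, 1.3]
grip_width: 0.541
```

```bash
python3 st.py
```

```text
t 13.63 p [511.8 161.2 -17.3] yaw 0.0674 toolz [-0.0014 -0.0011 -1.    ] F [-7.32 -1.94  1.33] M [-0.27  1.13 -0.18] g 0.541
```

Request:
play_rows(
  plan=[
    [1.0,0.07,0.4,0,-0.002,0,-1],
    [1.0,0.07,0.4,0,-0.002,0,-1],
    [1.0,0.07,0.4,0,-0.002,0,-1],
    [1.0,0.07,0.4,0,-0.002,0,-1],
    [1.0,0.07,0.4,0,-0.002,0,-1],
  ],
)

```text
time_s: 14.05
eef_pos: [511.7, 161.2, -17.2]
ee_rot: [0.001, 0.999, 0.034, -0.002]
force: [-7.7, -1.6, 2.2]
grip_width: 0.545
```

```bash
python3 st.py
```

```text
t 14.05 p [511.7 161.2 -17.2] yaw 0.0674 toolz [-0.004  -0.0025 -1.    ] F [-7.67 -1.55  2.19] M [-0.26  1.21 -0.15] g 0.545
```

The push is steady: Fx ≈ 7.5–8 N, x ≈ 511.7, deflection ≈ 9 mm. Now I hold it for over 3 s with the same rows and slightly more levelling.

Request:
play_rows(
  plan=[
    [1.1,0.07,0.4,0.001,-0.004,0,-1],
    [1.1,0.07,0.4,0.001,-0.003,0,-1],
    [1.1,0.07,0.4,0,-0.003,0,-1],
    [1.1,0.07,0.4,0,-0.003,0,-1],
    [1.1,0.07,0.4,0,-0.003,0,-1],
  ],
)

```text
time_s: 14.47
eef_pos: [512.0, 161.1, -17.3]
ee_rot: [0.001, 0.999, 0.034, -0.001]
force: [-8.4, -1.6, 2.3]
grip_width: 0.545
```

Request:
play_rows(
  plan=[
    [1.1,0.07,0.4,0.001,-0.003,0,-1],
    [1.1,0.07,0.4,0,-0.003,0,-1],
    [1.1,0.07,0.4,0,-0.003,0,-1],
    [1.1,0.07,0.4,0,-0.003,0,-1],
    [1.1,0.07,0.4,0,-0.003,0,-1],
  ],
)

```text
time_s: 14.88
eef_pos: [512.0, 161.1, -17.3]
ee_rot: [0.001, 0.999, 0.034, 0.0]
force: [-7.0, -1.6, 2.6]
grip_width: 0.539
```

```bash
python3 st.py
```

```text
t 14.88 p [512.  161.1 -17.3] yaw 0.0675 toolz [ 4.0e-04 -2.3e-03 -1.0e+00] F [-7.04 -1.6   2.63] M [-0.16  1.23 -0.12] g 0.539
```

Request:
play_rows(
  plan=[
    [1.1,0.07,0.4,0.001,-0.002,0,-1],
    [1.1,0.07,0.4,0,-0.003,0,-1],
    [1.1,0.07,0.4,0,-0.002,0,-1],
    [1.1,0.07,0.4,0,-0.003,0,-1],
    [1.1,0.07,0.4,0.001,-0.003,0,-1],
  ],
)

```text
time_s: 15.3
eef_pos: [512.0, 161.2, -17.3]
ee_rot: [0.001, 0.999, 0.034, -0.0]
force: [-7.6, -1.3, 1.1]
grip_width: 0.542
```

Request:
play_rows(
  plan=[
    [1.1,0.07,0.4,0.001,-0.002,0,-1],
    [1.1,0.07,0.4,0,-0.003,0,-1],
    [1.1,0.07,0.4,0,-0.002,0,-1],
    [1.1,0.07,0.4,0,-0.003,0,-1],
    [1.1,0.07,0.4,0.001,-0.003,0,-1],
  ],
)

```text
time_s: 15.72
eef_pos: [512.0, 161.2, -17.3]
ee_rot: [0.0, 0.999, 0.034, -0.001]
force: [-8.5, -2.1, 2.0]
grip_width: 0.544
```

Request:
play_rows(
  plan=[
    [1.1,0.07,0.4,0.001,-0.002,0,-1],
    [1.1,0.07,0.4,0,-0.003,0,-1],
    [1.1,0.07,0.4,0,-0.002,0,-1],
    [1.1,0.07,0.4,0,-0.003,0,-1],
    [1.1,0.07,0.4,0.001,-0.003,0,-1],
  ],
)

```text
time_s: 16.13
eef_pos: [512.0, 161.2, -17.3]
ee_rot: [0.0, 0.999, 0.034, -0.001]
force: [-7.9, -1.4, 1.5]
grip_width: 0.539
```

Request:
play_rows(
  plan=[
    [1.1,0.07,0.4,0.001,-0.002,0,-1],
    [1.1,0.07,0.4,0,-0.003,0,-1],
    [1.1,0.07,0.4,0,-0.002,0,-1],
    [1.1,0.07,0.4,0,-0.003,0,-1],
    [1.1,0.07,0.4,0.001,-0.003,0,-1],
  ],
)

```text
time_s: 16.55
eef_pos: [512.0, 161.2, -17.3]
ee_rot: [-0.0, 0.999, 0.034, -0.001]
force: [-8.1, -1.0, 1.9]
grip_width: 0.548
```

```bash
python3 st.py
```

```text
t 16.55 p [512.  161.2 -17.3] yaw 0.0679 toolz [-2.2e-03  1.0e-04 -1.0e+00] F [-8.14 -0.99  1.86] M [-0.22  1.22 -0.17] g 0.548
```

Request:
play_rows(
  plan=[
    [1.1,0.07,0.4,0,-0.003,0,-1],
    [1.1,0.07,0.4,0,-0.003,0,-1],
    [1.1,0.07,0.4,0,-0.003,0,-1],
    [1.1,0.07,0.4,0,-0.003,0,-1],
    [1.1,0.07,0.4,0,-0.003,0,-1],
  ],
)

```text
time_s: 16.97
eef_pos: [512.1, 161.2, -17.3]
ee_rot: [0.001, 0.999, 0.034, -0.0]
force: [-8.2, -1.9, 1.6]
grip_width: 0.54
```

Request:
play_rows(
  plan=[
    [1.1,0.07,0.4,0,-0.003,0,-1],
    [1.1,0.07,0.4,0,-0.003,0,-1],
    [1.1,0.07,0.4,0,-0.003,0,-1],
    [1.1,0.07,0.4,0,-0.003,0,-1],
    [1.1,0.07,0.4,0,-0.003,0,-1],
  ],
)

```text
time_s: 17.38
eef_pos: [512.1, 161.1, -17.2]
ee_rot: [0.001, 0.999, 0.034, 0.0]
force: [-6.8, -2.8, 2.2]
grip_width: 0.548
```

Request:
play_rows(
  plan=[
    [1.1,0.07,0.4,0,-0.003,0,-1],
    [1.1,0.07,0.4,0,-0.003,0,-1],
    [1.1,0.07,0.4,0,-0.003,0,-1],
    [1.1,0.07,0.4,0,-0.003,0,-1],
    [1.1,0.07,0.4,0,-0.003,0,-1],
  ],
)

```text
time_s: 17.8
eef_pos: [512.1, 161.1, -17.2]
ee_rot: [0.002, 0.999, 0.034, 0.001]
force: [-8.5, -1.9, 1.3]
grip_width: 0.544
```

```bash
python3 st.py
python3 - <<'E'
from h import *
from scipy.ndimage import map_coordinates
o=np.array([527.3,161.4]);yaw=.068;R=np.array([[np.cos(yaw),-np.sin(yaw)],[np.sin(yaw),np.cos(yaw)]])
c=cam("side");now=c["img"];cv2.imwrite("pics/s7.png",now)
for nm,im in(("rest",cv2.imread("pics/side0.png")),("now",now)):
    ys=np.arange(-12,12,.5);xs=np.arange(30,85,1.);X,Y=np.meshgrid(xs,ys)
    P=np.c_[X.ravel(),Y.ravel()]@R.T+o;uv=proj(c,np.c_[P,np.full(len(P),35.)])
    v=map_coordinates(im[...,0].astype(float),[uv[:,1],uv[:,0]],order=1).reshape(X.shape).mean(0)
    i=slice(15,55)
    d=np.gradient(v);k=np.argmax(v);print(nm,"bright peak x",xs[k],"rise",xs[np.argmax(d)],"fall",xs[np.argmin(d)])
cv2.imwrite("pics/fin.png",cv2.resize(now[140:240,230:340],(770,700)[:2] and (660,600),interpolation=cv2.INTER_CUBIC))
E
```

```text
t 17.8 p [512.1 161.1 -17.2] yaw 0.0675 toolz [ 0.002  -0.0041 -1.    ] F [-8.52 -1.91  1.27] M [-0.18  1.31 -0.11] g 0.544
rest bright peak x 57.0 rise 50.0 fall 65.0
now bright peak x 66.0 rise 59.0 fall 74.0
```

View pics/fin.png

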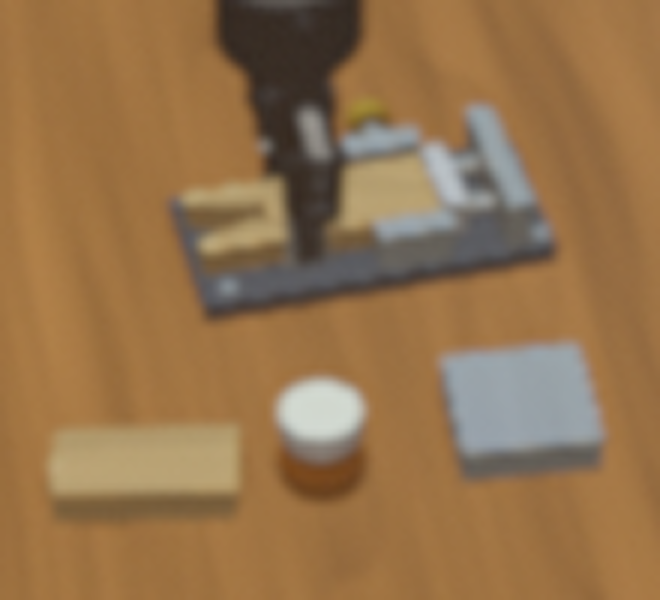

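The last image shows the pin flat between the cheeks, pressed against the stop, with the bystanders in place. The stop has moved from 50 to 59 mm, so 9 mm back. I'll check the force with the last target held, then hand in.

Run:
```python
from h import *
from st import st
for _ in range(4):
    cam("top"); st()
from rig import ctrl
print(ctrl.finish_job())
```

```text
t 17.9 p [512.1 161.1 -17.2] yaw 0.0675 toolz [ 0.002  -0.0041 -1.    ] F [-8.57 -2.34  1.68] M [-0.17  1.31 -0.18] g 0.543
t 17.95 p [512.1 161.1 -17.2] yaw 0.0675 toolz [ 0.002 -0.004 -1.   ] F [-8.11 -1.3   2.56] M [-0.11  1.3  -0.17] g 0.549
t 18.0 p [512.1 161.1 -17.2] yaw 0.0675 toolz [ 0.002 -0.004 -1.   ] F [-8.68 -1.56  1.42] M [-0.14  1.3  -0.13] g 0.542
t 18.05 p [512.1 161.1 -17.2] yaw 0.0675 toolz [ 0.002 -0.004 -1.   ] F [-8.32 -1.54  0.66] M [-0.13  1.24 -0.14] g 0.548
the job is handed in; nothing more can be done
None
```

The job is handed in: the pale V-notched pin lies flat on the bed between the cheeks, square end against the stop, still gripped and pressed there.

**Last checks:**
- **Push:** I held it from about 13.4 s to the hand-in at 18.05 s. The wrist read 7–8.7 N along the push over that time, and about 8.4 N at the end.
- **Stop:** the side camera shows it driven back about 9 mm of its 20 mm, which by the spring rate is about 7.7 N, in fair agreement.
- **Level:** the tool was within 0.005 rad of upright, and the pin centred between the cheeks to under a millimetre when I measured it at the mouth.
- **Bystanders:** I saw nothing moved in the last picture, which covered only the wood block, jar and bench block. My path stayed clear of the others.

**What went wrong or disagreed:**
- **First grasp missed:** the jaws closed above the pin. The reported tool height read about 30 mm lower than the finger tips really were, so I found the bench by guarded steps instead.
- **Bench touch:** on the second grasp the closing finger tips pressed on the bench, with 35.5 N read at the wrist. It eased at once and stayed under the 40 N limit at that reading.
- **Brief higher push:** early in the push, before I eased the downward load, the wrist showed about 10 N along the push and 11 N vertical. It touched about 10 N once more as the push came up to its final level.

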